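# Wind the hooded ratchet tensioner to its marked tooth

### The arm

A 6-joint arm with a two-finger parallel gripper is mounted at the origin on a cart in front of the work surface, level with it; the furniture and walls round the work are solid. World frame = base frame: x ahead of the robot, y to its left, z up, the work surface at z = 0. Lengths are in mm, angles in degrees, forces in N, time in s.
With the tool pointing down it reaches from about 300 to 850 mm from the base axis. Payload 4.2 kg.
Tool frame: the origin (TCP) lies at the very end of the fingers, on their centre line; the grasp point (between the pads) lies 19 mm behind it; z points along the fingers, y is the direction in which the jaws open and shut (so a half turn about z gives the same grasp; the last joint's range is limited). The gripper opens to 91 mm and grips with 3 to 60 N. Pads are 32 mm wide; open, the fingers measure 118 mm over their backs; the gripper's body (76 mm by 178 mm) begins 60 mm behind the grasp point.
Start: joints at [74.198, 18.312, 89.639, -0, 72.044, -1.146], TCP at [145.488, 556.306, 213.976] pointing down, gripper open.
Joint ranges: [-177.97, 177.97], [-48.28, 115.42], [12.27, 149.76], [-77.06, 257.06], [2.81, 150.46], [-146.56, 146.56]. Speed limits (degrees/s): [147.25, 147.25, 180, 180, 180, 180].

### API

Orientations are given as [roll, pitch, yaw] about the fixed x, y, z axes, in that order (R = Rz(yaw) Ry(pitch) Rx(roll)).
In Python, from workcell import telemetry, grab_frame, job gives the robot as it stands.
- The arm moves only by the tool drive_tool, never from a script. Its argument "moves" is a list of rows, each an object of numbers: "claw": the closure, from -1 (fully open) to 1 (shut); "dx", "dy", "dz": the shift along the tool's x, y, z in units of 20 mm (1.0 is 20 mm); "yaw": the turn about the tool's z in units of 0.15 rad (1.0 is 0.15 rad). In form: [{"claw": .., "dx": .., "dy": .., "dz": .., "yaw": ..}, ...]. A call has 1 to 5 rows; each row shifts and turns the pose as measured when the row begins, along the tool's axes as they then stand; what a row does not reach is not made up. A row lasts 1/8 s, in which the tool goes at most 62.5 mm and 10.7 degrees, less where a joint would pass 70% of its speed; a pose out of reach is approached as far as the arm can. A call with a number of a shift or a turn outside -1 to 1 is refused whole. A call with a gripper value outside its range is refused whole. The fingers move at their own pace and stop on an object; "grip_force" is the grip in N (left out, the last holds). Time passes only in rows, so rows that do not move let the fingers close. It gives the time, the measured TCP pose, the force and the opening at its end, in the units of the state.
- telemetry.state(): the state, without advancing time (a new reading comes with each control period).
- grab_frame(name): name is "scene" or "top"; returns a dict with "color" (480x640x3 uint8, blue, green, red), "vertical_fov" (degrees; the focal length in pixels is half the picture's height over the tangent of half this angle, whatever the lens; pixels are square), "cx", "cy" (the principal point, pixels), "pose" (4x4, takes a point from camera to world coordinates). Camera axes: x right, y down, z forward; pixel columns grow to the right and rows downward; lengths in mm; the calibration is good to about 2 mm. A picture is of the moment at which its call begins. There is no depth.
- job.job_done(): hands the job in, once; it reports no verdict.
The state is a dict: "time_s": time; "qpos": joint angles; "qvel": joint speeds; "effort": joint torques, N m; "ee_pos": TCP position; "ee_rot": TCP orientation; "force": force on the tool from outside, world axes, zero at the start; "torque": the same for the moment, N m; "gripper_width": finger opening in mm.
Only numpy, scipy, OpenCV 4.12 (cv2) and the standard library are available. Lean on these libraries where they do the work, as an engineer would, in place of code of your own. Each camera call takes 0.05 s, during which the arm holds its last target.

### The job

The spring tensioner on the bench has to be wound to the setting marked by the tall pin. Swing the hasp up off its staple, raise the clear hood until it stands upright, then turn the bar knob clockwise until the pointer stands at the tall pin and the pawl has caught there; let go so that the ratchet holds it, and leave the other things where they are.

Things in the scene. Friction and masses are not known exactly. Their poses are not given: they have to be found in the camera images.
- tensioner: grey-painted plinth of the ratchet tensioner, fixed to the bench, 176 (x) x 180 (y) x 85 mm high; origin on the bench top, 80 mm behind its front face and 96 mm in front of its back face, midway between the sides; its +x points to the back (the hood's hinge side), -x to the front face with the hasp, z up. All offsets below are in this frame. A clear hood 168 x 172 mm covers its deck, from 87 up to 141 mm high. The wheel's vertical axis passes through this origin.
- hasp (a joint): hasp swing: 0 = hanging down over the staple (locks the hood), grows to 1.65 as its lip is swung forward and up; at 1.57 the lip stands straight up. Stiff hinge (0.03 N m), stays where it is left.
- hasp_lip (a point): grip point of the hasp's lip: the centre of a polished steel ball 14 mm across at the end of a level steel tongue (9 mm wide, 6 mm thick) that stands out forward from the strap; the ball pivots easily between finger pads. It lies 31 mm in front of and 31 mm below the hasp's hinge, at [-111.5, -45, 66] mm when shut. Nothing below it but the bench.
- hasp_hinge (a point): hinge axis of the hasp (parallel to the plinth's y) at the hood's lower front edge, [-80.5, -45, 97] mm while the hood is down; the lip swings about it and it rides up with the hood. The strap is 24 mm wide; staple and hasp sit right of the middle.
- hood (a joint): hood opening angle: 0 = shut, 1.57 = upright, 1.85 = stop. It moves only with the hasp off its staple. Stiff hinge (0.42 N m friction, hood 0.3 kg, about 5 N at the handle), stays where it is left.
- hood_handle (a point): middle of the hood's black pull handle on top at the front edge, left of the middle: a bar 34 mm long along the plinth's x, 12 mm wide (y), 12 mm thick, its middle 24 mm above the hood's top (free gap under it), at [-59, 45, 165] mm when shut.
- hood_hinge (a point): hinge axis of the hood (parallel to the plinth's y) at the back edge, [94, 0, 87] mm; the handle swings about it up and back, 153 mm in front of and 78 mm above it when shut, 153 mm above and 78 mm behind it when the hood is upright; then the open hasp stands up to 60 mm above the handle, 90 mm to its right.
- wheel (a joint): angle of ratchet wheel, knob and pointer together, growing clockwise seen from above. 18 teeth, one every 0.349 rad; held by the pawl it rests at whole multiples of 0.349. Winding lifts the pawl over each tooth; it drops in as a multiple is reached, so turn 0.05 to 0.2 past the wanted one and let go: a spring (0.06 to 0.1 N m) turns the wheel back on to the pawl. Stop at 2.4. It starts at 0 or 0.349. If wound too far, pushing the pawl's tip out of the teeth lets it run back.
- knob_grip (a point): grip point on the wheel's axis: the middle of a black bar knob 52 mm long, 14 mm wide, 101 to 135 mm above the bench; this point is 122 mm above it. The bar's long axis lies along the pointer's direction. Its orientation is that of the wheel: at wheel = 0 the same as the plinth's; then pointer and bar lie at 220 deg (3.840 rad) from the plinth's +x, counter-clockwise, and go back from that by the wheel angle.
- pointer (a point): point straight out along the aluminium pointer from the wheel's axis, at the circle of the setting marks, 65 mm from the axis.
- pawl (a joint): angle of the sprung pawl at the right side of the wheel: below 0.08 = dropped into a tooth gap, about 0.2 = up on a tooth. Moves by itself.
- marker (a point): top of the tall steel pin (8 mm across, 16 mm high above the deck, which is 85 mm above the bench) that marks the wanted setting, 65 mm from the wheel's axis, at the pointer's place for wheel = 0.698, 1.047 or 1.396; the other two places hold flat steel plugs 8 mm across, only 2 mm high.
- tape_roll_mid (a point): bystander: roll of tape lying flat, 95 mm across, 19 mm high; its centre
- timer_mid (a point): bystander: small white timer standing on edge, 26 x 64 x 60 mm; its centre
- std_bottle_mid (a point): bystander: small amber bottle with black cap, 29 mm across, 64 mm high; its centre

How it is judged:
By the outcome, as a careful person would: the job done as asked, in the order asked, and still so for the second after the job is handed in, with the robot touching nothing.
It also fails if it takes over 64 s, if anything falls off the work surface, if the arm or the gripper's body presses on something with over 40 N, if the wrist force passes 120 N, or if a joint passes its speed limit or range.

## Working session

There is one attempt and no reset: what is moved stays moved. The work goes in short steps, Python scripts to look and compute and a tool call to move; the robot and the scene stay as the last step left them, time stands still between calls to the robot, and variables do not carry over. Pictures are saved under pics/ and viewed, and the job is handed in when it is done.

Besides the shell and the picture viewer there is one more tool, called after ">>>" by a JSON object that holds its "api" and its "payload". drive_tool: Moves the arm, as the interface text tells. Its arguments: {"type":"object","properties":{"moves":{"type":"array"},"grip_force":{"type":"number"}},"required":["moves"]}

```bash
ls; mkdir -p pics
python3 - <<'E'
from workcell import telemetry, grab_frame
import cv2
print(telemetry.state())
for n in("scene","top"):
    f=grab_frame(n);cv2.imwrite(f"pics/{n}0.png",f["color"]);print(n,f["vertical_fov"],f["cx"],f["cy"],f["pose"])
E
```

```text
pics
{'time_s': 0.0, 'qpos': array([ 7.41978816e+01,  1.83507263e+01,  8.97075263e+01, -7.82721861e-04,
        7.20446757e+01, -1.14622114e+00]), 'qvel': array([ 0.02424232, -0.03571801, -0.03534703,  0.02061935,  0.08172606,
        0.00611136]), 'effort': array([ 2.16493470e-03, -4.12480795e+01, -2.31975514e+01,  7.30164559e-02,
        4.59786085e-02, -1.57851905e-04]), 'ee_pos': array([145.34690482, 555.78695228, 213.12187641]), 'ee_rot': array([-1.79897077e+02, -1.31495882e-03,  1.65344343e+02]), 'force': array([-0.31961111,  0.90229396, -0.13450435]), 'torque': array([-0.09287778,  0.01154681, -0.03029223]), 'gripper_width': 91.31003829616348}
scene 53.65157748028554 323.31295860797513 237.2363669881519 [[ 1.76585728e-01 -7.62203840e-01  6.22786309e-01 -2.39242517e+01]
 [-9.84125003e-01 -1.25303505e-01  1.25686157e-01 -1.23300741e+02]
 [-1.77611640e-02 -6.35093960e-01 -7.72230667e-01  8.50695497e+02]
 [ 0.00000000e+00  0.00000000e+00  0.00000000e+00  1.00000000e+00]]
top 48.073151068692106 325.27876315737757 236.17231747333838 [[ 1.01437958e-02 -9.85183695e-01  1.71202190e-01  3.66711788e+02]
 [-9.99906041e-01 -1.15722759e-02 -7.34788960e-03  1.56187066e+01]
 [ 9.22022000e-03 -1.71111568e-01 -9.85208515e-01  1.18405565e+03]
 [ 0.00000000e+00  0.00000000e+00  0.00000000e+00  1.00000000e+00]]
```

View pics/scene0.png

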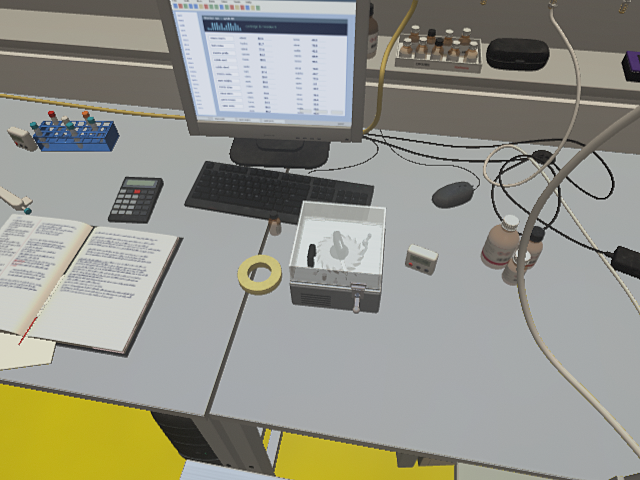

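View pics/top0.png

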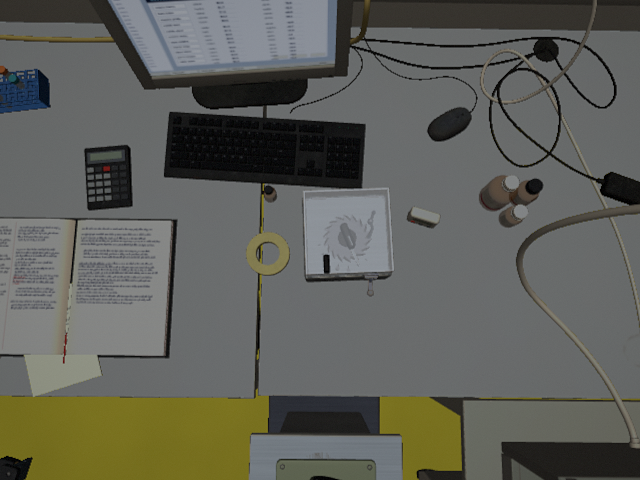

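The scene shows the plinth at about (337,255), with the hasp at (357,293) and the handle at (311,255). In the top view the plinth is at about (348,235), the ball at (371,293) and the handle at (326,263). I'll enlarge both next.

Run:
```python
import cv2
a=cv2.imread("pics/scene0.png")[190:320,270:400];cv2.imwrite("pics/s0z.png",cv2.resize(a,(780,780)[:2],interpolation=cv2.INTER_CUBIC)[:,:])
a=cv2.imread("pics/top0.png")[180:300,290:410];cv2.imwrite("pics/t0z.png",cv2.resize(a,(600,600),interpolation=cv2.INTER_CUBIC))
a=cv2.imread("pics/scene0.png")[195:315,275:395];cv2.imwrite("pics/s0z.png",cv2.resize(a,(600,600),interpolation=cv2.INTER_CUBIC))
```

```text
(no output)
```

View pics/s0z.png

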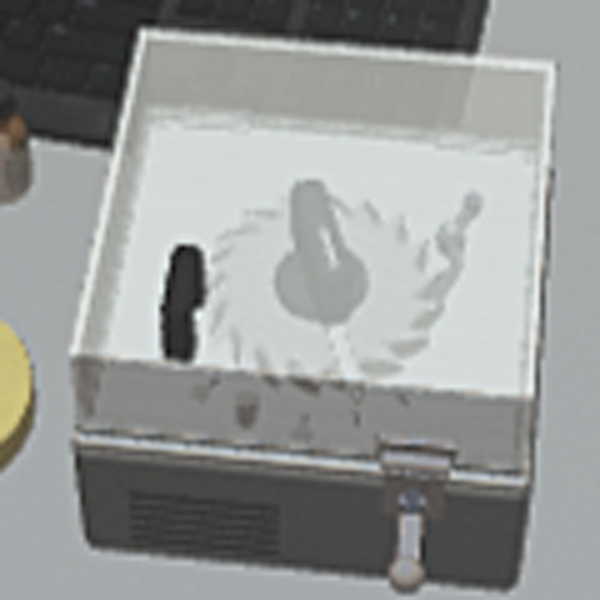

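View pics/t0z.png

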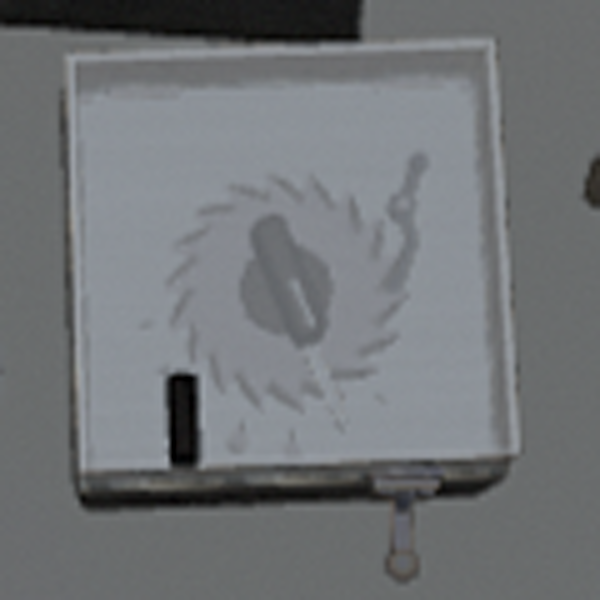

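```bash
cat > h.py <<'E'
import numpy as np
C={"scene":(53.65157748028554,323.31295860797513,237.2363669881519,np.array([[ 1.76585728e-01,-7.62203840e-01,6.22786309e-01,-2.39242517e+01],[-9.84125003e-01,-1.25303505e-01,1.25686157e-01,-1.23300741e+02],[-1.77611640e-02,-6.35093960e-01,-7.72230667e-01,8.50695497e+02],[0,0,0,1]])),
"top":(48.073151068692106,325.27876315737757,236.17231747333838,np.array([[1.01437958e-02,-9.85183695e-01,1.71202190e-01,3.66711788e+02],[-9.99906041e-01,-1.15722759e-02,-7.34788960e-03,1.56187066e+01],[9.22022000e-03,-1.71111568e-01,-9.85208515e-01,1.18405565e+03],[0,0,0,1]]))}
def proj(n,p):
    v,cx,cy,T=C[n];f=240/np.tan(np.radians(v/2))
    q=(np.asarray(p,float)-T[:3,3])@T[:3,:3]
    return np.stack([cx+f*q[...,0]/q[...,2],cy+f*q[...,1]/q[...,2]],-1)
def ray(n,uv,z):
    v,cx,cy,T=C[n];f=240/np.tan(np.radians(v/2))
    d=T[:3,:3]@np.array([(uv[0]-cx)/f,(uv[1]-cy)/f,1]);o=T[:3,3]
    return o+d*(z-o[2])/d[2]
def w(P,p):
    p=np.atleast_2d(np.asarray(p,float));c,s=np.cos(P[2]),np.sin(P[2])
    return np.stack([P[0]+c*p[:,0]-s*p[:,1],P[1]+s*p[:,0]+c*p[:,1],p[:,2]],-1)
E
cat > fit.py <<'E'
from h import *
from scipy.optimize import least_squares
def loc(xf,xb):return np.array([[-59,45,165],[-111.5,-45,66],[xb,86,141],[xb,-86,141],[xf,86,141],[xf,-86,141]])
S=np.array([(183,302),(406,575),(140,32),(552,65),(75,355),(530,395),(92,547),(520,588)])/5.+[275,195]
T=np.array([(184,420),(401,563),(67,57),(493,42),(80,470),(517,457)])/5.+[290,180]
def r(p):
    L=loc(p[3],p[4]);Ls=np.vstack([L,[[-80,90,0],[-80,-90,0]]])
    return np.concatenate([(proj("scene",w(p,Ls)+[p[5],p[6],0])-S).ravel(),(proj("top",w(p,L))-T).ravel(),[p[5]/2,p[6]/2]])
s=least_squares(r,[550,-10,0,-80,88,0,0],loss="soft_l1")
print(s.x,np.degrees(s.x[2]));print(np.round(r(s.x)[:-2].reshape(-1,2),1))
E
python3 fit.py
```

```text
[ 5.52656155e+02 -3.71829638e+01  5.05785238e-02 -7.65905741e+01
  8.91608657e+01 -9.29768471e-02 -1.56114812e+00] 2.8979359465392034
[[ 0.  -3.4]
 [ 0.3 -0.2]
 [-0.4 -0.5]
 [ 0.7 -0.4]
 [-1.2 -0.6]
 [ 1.1  0.1]
 [-1.7  2.2]
 [-0.4  2.8]
 [-0.1 -0.7]
 [ 0.4 -0.1]
 [-0.4  0.4]
 [ 0.4  0.2]
 [-0.2  0.6]
 [ 0.7 -0.3]]
```

```bash
cat > a.py <<'E'
from h import *
P=[552.7,-37.2,np.radians(2.9)]
for d in(220,200,180,160,140):
    a=np.radians(d);p=np.array([65*np.cos(a),65*np.sin(a),87]);q=p+[0,0,14]
    print(d,[np.round((proj("top",w(P,x))[0]-[290,180])*5) for x in(p,q)],[np.round((proj("scene",w(P,x))[0]-[275,195])*5) for x in(p,q)])
def tri(a,b):
    A=[];
    from scipy.optimize import least_squares
    s=least_squares(lambda p:np.r_[proj("scene",p)-a,proj("top",p)-b],[800,0,200]);return s.x.round(),s.fun.round(1)
print(tri((190,135),(150,88)),tri((362,140),(347,75)))
for n,p in dict(ball=[-111.5,-45,66],hand=[-59,45,165],knob=[0,0,122],hup=[172,45,240]).items():print(n,w(P,p).round(1))
E
python3 a.py
```

```text
220 [array([391., 409.]), array([395., 404.])] [array([410., 408.]), array([412., 387.])]
200 [array([345., 438.]), array([348., 434.])] [array([358., 427.]), array([358., 406.])]
180 [array([292., 450.]), array([293., 446.])] [array([299., 430.]), array([300., 409.])]
160 [array([237., 442.]), array([238., 438.])] [array([244., 416.]), array([243., 395.])]
140 [array([188., 417.]), array([189., 412.])] [array([198., 388.]), array([197., 367.])]
(array([881., 397.,  79.]), array([ 2.2, -0.3, -1.7,  0.7])) (array([914., -38.,  89.]), array([-0.7,  0.1,  0.6, -0.1]))
ball [[443.6 -87.8  66. ]]
hand [[491.5   4.8 165. ]]
knob [[552.7 -37.2 122. ]]
hup [[722.2  16.4 240. ]]
```

```bash
cat > pl.py <<'E'
from h import *
from workcell import telemetry
P=[552.7,-37.2,np.radians(2.9)]
s=telemetry.state();e=s["ee_pos"];c,n=np.cos(P[2]),np.sin(P[2]);d=e[:2]-P[:2]
print("t",round(s["time_s"],2),"plinth tcp",np.round([c*d[0]+n*d[1],-n*d[0]+c*d[1],e[2]],1),"yaw_pl",round(s["ee_rot"][2]-2.9,1),"rp",s["ee_rot"][:2].round(1),"q",s["qpos"].round(0),"F",s["force"].round(1),"w",round(s["gripper_width"],1))
E
python3 pl.py
```

```text
t 0.1 plinth tcp [-376.8  612.9  213.2] yaw_pl 162.4 rp [-179.9   -0. ] q [74. 18. 90.  0. 72. -1.] F [-0.2 -0.1  0.8] w 91.2
```

>>> {"api": "drive_tool", "payload": {"moves": [{"claw":-1,"dx":0,"dy":-1,"dz":0,"yaw":-1},{"claw":-1,"dx":0,"dy":-1,"dz":0,"yaw":-1},{"claw":-1,"dx":0,"dy":-1,"dz":0,"yaw":0},{"claw":-1,"dx":0,"dy":-1,"dz":0,"yaw":0},{"claw":-1,"dx":0,"dy":-1,"dz":0,"yaw":0}]}}

```text
time_s: 0.72
ee_pos: [140.8, 453.5, 210.6]
ee_rot: [-179.6, -0.1, -176.8]
force: [-0.1, 0.7, 0.4]
gripper_width: 91.2
```

```bash
python3 pl.py
```

```text
t 0.72 plinth tcp [-386.5  510.9  210.6] yaw_pl -179.7 rp [-1.796e+02 -1.000e-01] q [ 71.  10. 102.  -0.  69. -22.] F [-0.1  0.7  0.4] w 91.2
```

>>> {"api": "drive_tool", "payload": {"moves": [{"claw":-1,"dx":-0.5,"dy":-1,"dz":0,"yaw":0},{"claw":-1,"dx":-0.5,"dy":-1,"dz":0,"yaw":0},{"claw":-1,"dx":-0.5,"dy":-1,"dz":0,"yaw":0},{"claw":-1,"dx":-0.5,"dy":-1,"dz":0,"yaw":0},{"claw":-1,"dx":-0.5,"dy":-1,"dz":0,"yaw":0}]}}

```text
time_s: 1.35
ee_pos: [199.4, 351.0, 210.4]
ee_rot: [-179.5, -0.1, -176.7]
force: [0.5, -1.0, 0.2]
gripper_width: 90.8
```

>>> {"api": "drive_tool", "payload": {"moves": [{"claw":-1,"dx":-0.5,"dy":-1,"dz":0,"yaw":0},{"claw":-1,"dx":-0.5,"dy":-1,"dz":0,"yaw":0},{"claw":-1,"dx":-0.5,"dy":-1,"dz":0,"yaw":0},{"claw":-1,"dx":-0.5,"dy":-1,"dz":0,"yaw":0},{"claw":-1,"dx":-0.5,"dy":-1,"dz":0,"yaw":0}]}}

```text
time_s: 1.98
ee_pos: [258.5, 248.0, 210.8]
ee_rot: [-179.5, -0.0, -176.8]
force: [-0.6, -0.5, -0.3]
gripper_width: 91.3
```

>>> {"api": "drive_tool", "payload": {"moves": [{"claw":-1,"dx":-0.5,"dy":-1,"dz":0,"yaw":0},{"claw":-1,"dx":-0.5,"dy":-1,"dz":0,"yaw":0},{"claw":-1,"dx":-0.5,"dy":-1,"dz":0,"yaw":0},{"claw":-1,"dx":-0.5,"dy":-1,"dz":0,"yaw":0},{"claw":-1,"dx":-0.5,"dy":-1,"dz":0,"yaw":0}]}}

```text
time_s: 2.6
ee_pos: [316.4, 144.6, 211.5]
ee_rot: [-179.4, 0.0, -176.9]
force: [0.0, -0.3, 0.2]
gripper_width: 91.3
```

>>> {"api": "drive_tool", "payload": {"moves": [{"claw":-1,"dx":-0.4,"dy":-1,"dz":0,"yaw":0},{"claw":-1,"dx":-0.4,"dy":-1,"dz":0,"yaw":0},{"claw":-1,"dx":-0.4,"dy":-1,"dz":0,"yaw":0},{"claw":-1,"dx":-0.4,"dy":-1,"dz":0,"yaw":0},{"claw":-1,"dx":-0.4,"dy":-1,"dz":0,"yaw":0}]}}

```text
time_s: 3.22
ee_pos: [363.0, 40.2, 212.3]
ee_rot: [-179.3, 0.1, -177.0]
force: [0.1, 0.4, 0.6]
gripper_width: 91.0
```

```bash
python3 pl.py
```

```text
t 3.23 plinth tcp [-185.6   86.9  212.3] yaw_pl -179.9 rp [-1.793e+02  1.000e-01] q [  5.  -1. 114.  -1.  67. -88.] F [0.1 0.4 0.6] w 91.0
```

>>> {"api": "drive_tool", "payload": {"moves": [{"claw":-1,"dx":-0.5,"dy":-1,"dz":0,"yaw":0},{"claw":-1,"dx":-0.5,"dy":-1,"dz":0,"yaw":0},{"claw":-1,"dx":-0.5,"dy":-1,"dz":0,"yaw":0},{"claw":-1,"dx":-0.5,"dy":-1,"dz":0.5,"yaw":0},{"claw":-1,"dx":-0.4,"dy":-1,"dz":0.5,"yaw":0}]}}

```text
time_s: 3.85
ee_pos: [417.3, -64.3, 193.4]
ee_rot: [-179.3, 0.2, -177.2]
force: [-0.8, -0.0, -1.0]
gripper_width: 91.3
```

>>> {"api": "drive_tool", "payload": {"moves": [{"claw":-1,"dx":0,"dy":-1,"dz":0.5,"yaw":0},{"claw":-1,"dx":0,"dy":-0.4,"dz":1,"yaw":0},{"claw":-1,"dx":0,"dy":0,"dz":1,"yaw":0},{"claw":0,"dx":0,"dy":0,"dz":1,"yaw":0},{"claw":0,"dx":0,"dy":0,"dz":1,"yaw":0}]}}

```text
time_s: 4.47
ee_pos: [419.2, -99.8, 101.4]
ee_rot: [-179.1, 0.3, -177.4]
force: [0.3, 0.5, -0.2]
gripper_width: 74.1
```

```bash
python3 pl.py
python3 - <<'E'
from workcell import grab_frame
import cv2
for n,o in(("scene",(230,290)),("top",(200,300))):
    a=grab_frame(n)["color"][o[0]-30:o[0]+120,o[1]-30:o[1]+120];cv2.imwrite(f"pics/{n}1.png",cv2.resize(a,(600,600),interpolation=cv2.INTER_CUBIC))
E
```

```text
t 4.47 plinth tcp [-136.5  -55.7  101.4] yaw_pl -180.3 rp [-179.1    0.3] q [ -14.   12.  117.   -1.   50. -106.] F [ 0.3  0.5 -0.2] w 74.1
```

View pics/scene1.png

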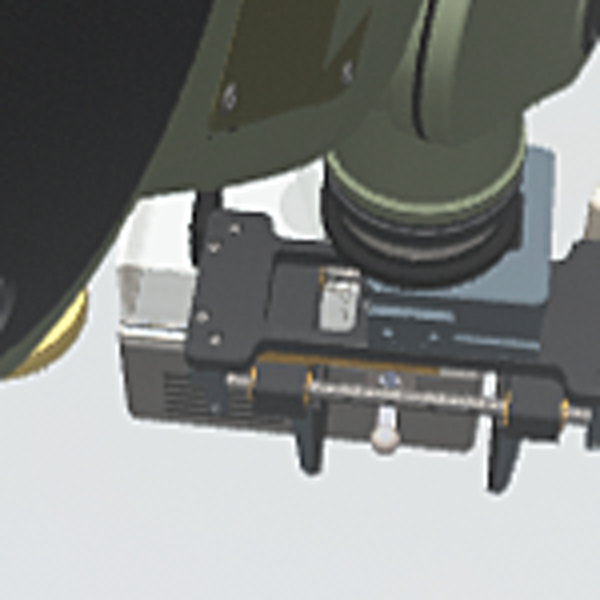

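View pics/top1.png

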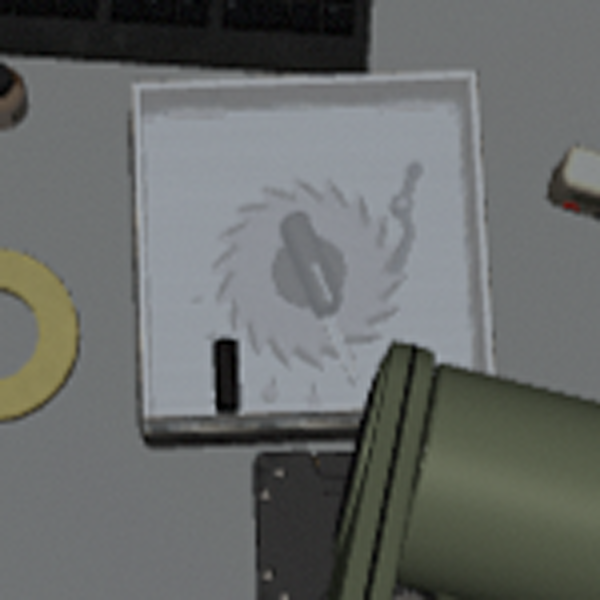

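The fingers (scene crop 310,470 and 495,490) straddle the ball at (385,440), slightly in front of it and about 10 mm to its right. The plan now is to shift left, go down, move in and close.

>>> {"api": "drive_tool", "payload": {"moves": [{"claw":0,"dx":0,"dy":0.5,"dz":0.8,"yaw":0},{"claw":0,"dx":-0.2,"dy":0,"dz":0.8,"yaw":0},{"claw":0,"dx":-0.4,"dy":0,"dz":0.8,"yaw":0},{"claw":0,"dx":0,"dy":0,"dz":0,"yaw":0}]}}

```text
time_s: 5.08
ee_pos: [431.2, -91.1, 53.9]
ee_rot: [-179.1, 0.3, -177.5]
force: [0.7, 0.1, -0.8]
gripper_width: 45.7
```

```bash
python3 pl.py
```

```text
t 5.08 plinth tcp [-124.   -47.7   53.9] yaw_pl -180.4 rp [-179.1    0.3] q [ -13.   16.  120.   -1.   43. -105.] F [ 0.7  0.1 -0.8] w 45.7
```

>>> {"api": "drive_tool", "payload": {"grip_force": 15, "moves": [{"claw":1,"dx":-0.1,"dy":0.1,"dz":0.1,"yaw":0},{"claw":1,"dx":0,"dy":0,"dz":0,"yaw":0},{"claw":1,"dx":0,"dy":0,"dz":0,"yaw":0},{"claw":1,"dx":0,"dy":0,"dz":0,"yaw":0}]}}

```text
time_s: 5.58
ee_pos: [433.9, -88.8, 54.1]
ee_rot: [-179.1, 0.5, -177.5]
force: [-0.5, 3.8, -0.7]
gripper_width: 12.5
```

```bash
python3 pl.py
```

```text
t 5.58 plinth tcp [-121.3  -45.5   54.1] yaw_pl -180.4 rp [-179.1    0.5] q [ -13.   16.  120.   -1.   43. -104.] F [-0.5  3.8 -0.7] w 12.5
```

>>> {"api": "drive_tool", "payload": {"moves": [{"claw":1,"dx":0.25,"dy":0,"dz":-0.3,"yaw":0},{"claw":1,"dx":0.2,"dy":0,"dz":-0.33,"yaw":0},{"claw":1,"dx":0.2,"dy":0,"dz":-0.73,"yaw":0}]}}

```text
time_s: 5.95
ee_pos: [420.3, -89.2, 82.0]
ee_rot: [-179.1, 0.5, -177.5]
force: [3.7, -0.6, -2.0]
gripper_width: 12.5
```

```bash
python3 pl.py
```

```text
t 5.95 plinth tcp [-134.8  -45.2   82. ] yaw_pl -180.4 rp [-179.1    0.5] q [ -13.   13.  119.   -1.   47. -105.] F [ 3.7 -0.6 -2. ] w 12.5
```

>>> {"api": "drive_tool", "payload": {"moves": [{"claw":1,"dx":-0.1,"dy":0,"dz":-0.7,"yaw":0},{"claw":1,"dx":-0.32,"dy":0,"dz":-0.7,"yaw":0},{"claw":1,"dx":-0.33,"dy":0,"dz":-0.37,"yaw":0},{"claw":1,"dx":0,"dy":0,"dz":0,"yaw":0}]}}

```text
time_s: 6.45
ee_pos: [434.1, -88.6, 121.9]
ee_rot: [-179.0, 0.6, -177.5]
force: [2.8, 1.2, -4.6]
gripper_width: 12.4
```

```bash
python3 pl.py
```

```text
t 6.45 plinth tcp [-121.   -45.3  121.9] yaw_pl -180.4 rp [-179.     0.6] q [ -12.   11.  115.   -1.   53. -104.] F [ 2.8  1.2 -4.6] w 12.4
```

>>> {"api": "drive_tool", "payload": {"moves": [{"claw":0.4,"dx":0,"dy":0,"dz":0,"yaw":0},{"claw":0,"dx":0,"dy":0,"dz":0,"yaw":0},{"claw":0,"dx":0,"dy":0,"dz":-0.5,"yaw":0},{"claw":0,"dx":0.6,"dy":0,"dz":-1,"yaw":0},{"claw":0,"dx":1,"dy":0.5,"dz":-1,"yaw":0}]}}

```text
time_s: 7.08
ee_pos: [399.3, -79.5, 172.1]
ee_rot: [-179.0, 0.3, -177.5]
force: [0.1, -0.5, 0.6]
gripper_width: 45.4
```

```bash
python3 pl.py
python3 - <<'E'
from workcell import grab_frame
import cv2
for n,o in(("scene",(230,290)),("top",(200,300))):
    a=grab_frame(n)["color"][o[0]-30:o[0]+120,o[1]-30:o[1]+120];cv2.imwrite(f"pics/{n}2.png",cv2.resize(a,(600,600),interpolation=cv2.INTER_CUBIC))
E
```

```text
t 7.08 plinth tcp [-155.3  -34.5  172.1] yaw_pl -180.4 rp [-179.     0.3] q [ -12.    5.  114.   -1.   61. -104.] F [ 0.1 -0.5  0.6] w 45.4
```

View pics/scene2.png

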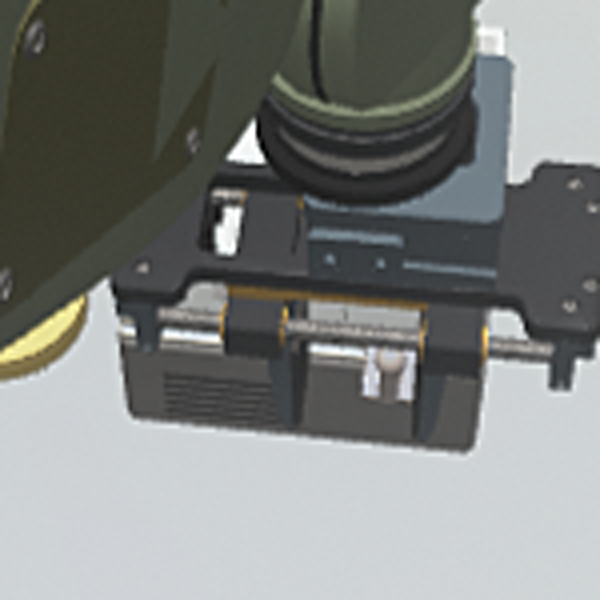

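View pics/top2.png

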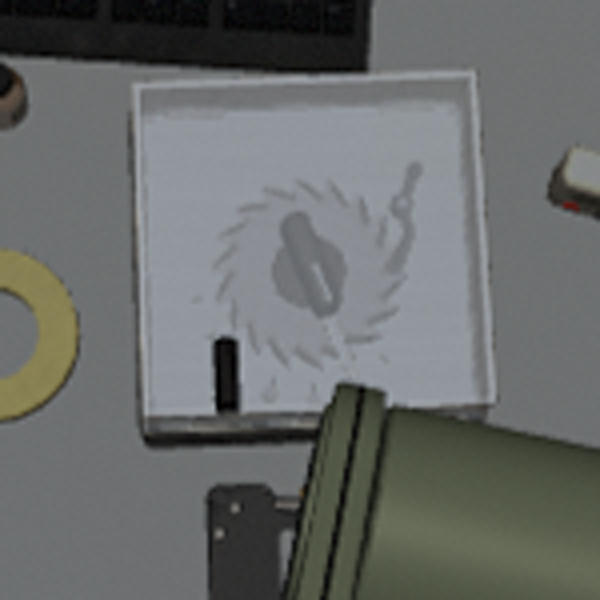

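The hasp is up: the ball is at (388,362) in the scene crop, above the raised strap. The next target is the handle.

>>> {"api": "drive_tool", "payload": {"moves": [{"claw":0,"dx":0,"dy":0.5,"dz":-0.8,"yaw":0},{"claw":0,"dx":-0.8,"dy":1,"dz":-0.8,"yaw":0},{"claw":0,"dx":-1,"dy":1,"dz":0,"yaw":0},{"claw":0,"dx":-1,"dy":1,"dz":0,"yaw":0},{"claw":0,"dx":-1,"dy":0.5,"dz":0,"yaw":0}]}}

```text
time_s: 7.8
ee_pos: [474.0, 5.7, 205.3]
ee_rot: [-178.9, 0.6, -177.6]
force: [-0.0, -0.6, 0.5]
gripper_width: 45.8
```

```bash
python3 pl.py
```

```text
t 7.8 plinth tcp [-76.4  46.9 205.3] yaw_pl -180.5 rp [-178.9    0.6] q [  0.   9. 103.  -1.  67. -92.] F [-0.  -0.6  0.5] w 45.8
```

>>> {"api": "drive_tool", "payload": {"moves": [{"claw":0,"dx":-0.8,"dy":-0.1,"dz":0.8,"yaw":0},{"claw":0,"dx":-0.1,"dy":0,"dz":0.8,"yaw":0},{"claw":0,"dx":0,"dy":0,"dz":0.8,"yaw":0},{"claw":0,"dx":0,"dy":0,"dz":0,"yaw":0}]}}

```text
time_s: 8.3
ee_pos: [496.9, 4.3, 154.7]
ee_rot: [-178.9, 0.6, -177.4]
force: [0.8, -0.1, 0.7]
gripper_width: 45.8
```

```bash
python3 pl.py
python3 - <<'E'
from workcell import grab_frame
import cv2
for n,o in(("scene",(230,290)),("top",(200,300))):
    a=grab_frame(n)["color"][o[0]-30:o[0]+120,o[1]-30:o[1]+120];cv2.imwrite(f"pics/{n}3.png",cv2.resize(a,(600,600),interpolation=cv2.INTER_CUBIC))
E
```

```text
t 8.3 plinth tcp [-53.6  44.2 154.7] yaw_pl -180.3 rp [-178.9    0.6] q [ -0.  14. 105.  -1.  60. -92.] F [ 0.8 -0.1  0.7] w 45.8
```

View pics/scene3.png

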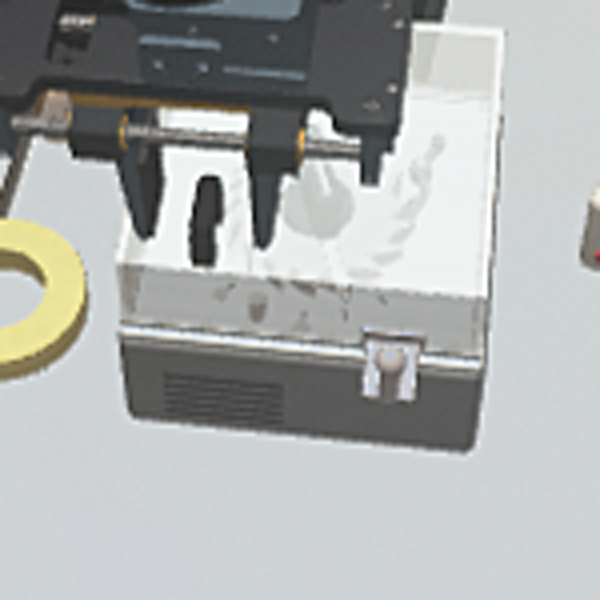

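View pics/top3.png

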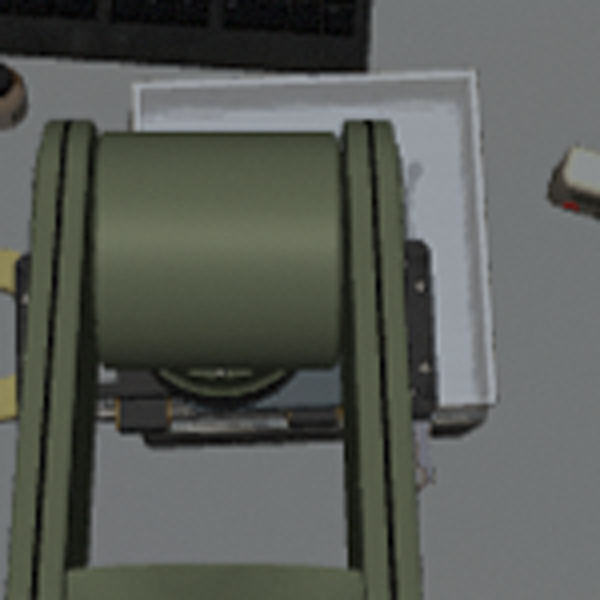

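The handle (205,220) sits midway between the finger tips (145,235 and 262,245), so I'll close.

>>> {"api": "drive_tool", "payload": {"grip_force": 25, "moves": [{"claw":1,"dx":0.25,"dy":0,"dz":0,"yaw":0},{"claw":1,"dx":0,"dy":0,"dz":0,"yaw":0},{"claw":1,"dx":0,"dy":0,"dz":0,"yaw":0},{"claw":1,"dx":0,"dy":0,"dz":0,"yaw":0}]}}

```text
time_s: 8.9
ee_pos: [493.4, 4.4, 158.0]
ee_rot: [-178.9, 1.0, -177.4]
force: [0.0, 2.0, -1.5]
gripper_width: 11.8
```

```bash
python3 pl.py; python3 -c "
import numpy as np
r=np.hypot(153,78);a0=np.arctan2(78,-153)
x0=np.array([-153,78.])
p=x0
for d in range(8,97,8):
    q=r*np.array([np.cos(a0-np.radians(d)),np.sin(a0-np.radians(d))]);print(d,(q-p).round(1),'units dx dz',(-(q-p)/20).round(2),'cum',(q-x0).round(1));p=q
"
```

```text
t 8.9 plinth tcp [-57.1  44.5 158. ] yaw_pl -180.3 rp [-178.9    1. ] q [ -0.  13. 106.  -1.  60. -92.] F [ 0.   2.  -1.5] w 11.8
8 [12.3 20.5] units dx dz [-0.62 -1.03] cum [12.3 20.5]
16 [15.1 18.6] units dx dz [-0.75 -0.93] cum [27.4 39.2]
24 [17.5 16.3] units dx dz [-0.88 -0.82] cum [45.  55.5]
32 [19.6 13.7] units dx dz [-0.98 -0.69] cum [64.6 69.2]
40 [21.4 10.9] units dx dz [-1.07 -0.54] cum [85.9 80.1]
48 [22.7  7.8] units dx dz [-1.13 -0.39] cum [108.6  87.9]
56 [23.5  4.6] units dx dz [-1.18 -0.23] cum [132.1  92.5]
64 [23.9  1.2] units dx dz [-1.2  -0.06] cum [156.   93.7]
72 [23.9 -2.1] units dx dz [-1.19  0.1 ] cum [179.9  91.6]
80 [23.3 -5.4] units dx dz [-1.17  0.27] cum [203.2  86.2]
88 [22.4 -8.6] units dx dz [-1.12  0.43] cum [225.6  77.6]
96 [ 21.  -11.6] units dx dz [-1.05  0.58] cum [246.6  66. ]
```

>>> {"api": "drive_tool", "payload": {"grip_force": 40, "moves": [{"claw":1,"dx":-0.3,"dy":0,"dz":-0.5,"yaw":0},{"claw":1,"dx":-0.32,"dy":0,"dz":-0.5,"yaw":0},{"claw":1,"dx":-0.38,"dy":0,"dz":-0.47,"yaw":0},{"claw":1,"dx":-0.38,"dy":0,"dz":-0.47,"yaw":0}]}}

```text
time_s: 9.4
ee_pos: [518.6, 5.7, 194.9]
ee_rot: [-178.8, 0.4, -177.3]
force: [2.5, -1.3, -12.7]
gripper_width: 11.4
```

```bash
python3 pl.py
python3 - <<'E'
from workcell import grab_frame
import cv2
for n,o in(("scene",(230,290)),):
    a=grab_frame(n)["color"][o[0]-80:o[0]+70,o[1]-30:o[1]+120];cv2.imwrite(f"pics/{n}4.png",cv2.resize(a,(600,600),interpolation=cv2.INTER_CUBIC))
E
```

```text
t 9.4 plinth tcp [-31.9  44.5 194.9] yaw_pl -180.2 rp [-178.8    0.4] q [  0.  14.  99.  -1.  67. -92.] F [  2.5  -1.3 -12.7] w 11.4
```

View pics/scene4.png

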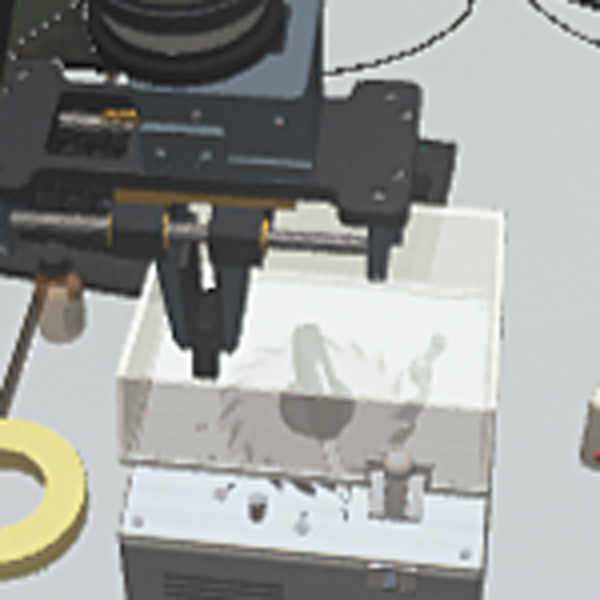

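The hood is rising with the gripper. The tall pin, at (258,508) in the crop, is the middle of the three places, so the wheel target is 1.047.

```bash
python3 -c "
import numpy as np
r=np.hypot(153,78);a0=np.arctan2(78,-153)
f=lambda d:r*np.array([np.cos(a0-np.radians(d)),np.sin(a0-np.radians(d))])
for d in range(15,96,5):print(d,(-(f(d+5)-f(d))/20).round(2),'tcp',(f(d)-f(0)+[-57.1,158]).round(1))
"
```

```text
15 [-0.53 -0.53] tcp [-31.7 194.9]
20 [-0.57 -0.49] tcp [-21.2 205.6]
25 [-0.61 -0.43] tcp [ -9.8 215.4]
30 [-0.65 -0.38] tcp [  2.4 224. ]
35 [-0.68 -0.32] tcp [ 15.3 231.7]
40 [-0.7  -0.26] tcp [ 28.8 238.1]
45 [-0.72 -0.2 ] tcp [ 42.9 243.3]
50 [-0.74 -0.14] tcp [ 57.3 247.3]
55 [-0.75 -0.07] tcp [ 72.  250.1]
60 [-0.75 -0.01] tcp [ 86.9 251.5]
65 [-0.75  0.06] tcp [101.9 251.6]
70 [-0.74  0.12] tcp [116.9 250.5]
75 [-0.73  0.19] tcp [131.6 248. ]
80 [-0.71  0.25] tcp [146.1 244.2]
85 [-0.68  0.31] tcp [160.3 239.2]
90 [-0.65  0.37] tcp [173.9 233. ]
95 [-0.62  0.42] tcp [186.9 225.6]
```

>>> {"api": "drive_tool", "payload": {"moves": [{"claw":1,"dx":-0.53,"dy":0,"dz":-0.53,"yaw":0},{"claw":1,"dx":-0.57,"dy":0,"dz":-0.49,"yaw":0},{"claw":1,"dx":-0.61,"dy":0,"dz":-0.43,"yaw":0},{"claw":1,"dx":-0.65,"dy":0,"dz":-0.38,"yaw":0},{"claw":1,"dx":-0.68,"dy":0,"dz":-0.32,"yaw":0}]}}

```text
time_s: 10.07
ee_pos: [576.8, 8.5, 238.3]
ee_rot: [-178.7, -0.4, -177.3]
force: [-1.9, -2.8, -7.8]
gripper_width: 11.6
```

```bash
python3 pl.py
```

```text
t 10.07 plinth tcp [ 26.4  44.4 238.3] yaw_pl -180.2 rp [-178.7   -0.4] q [  0.  18.  87.  -1.  76. -92.] F [-1.9 -2.8 -7.8] w 11.6
```

Following the arc closely; the hood is at about 39°.

>>> {"api": "drive_tool", "payload": {"moves": [{"claw":1,"dx":-0.72,"dy":0,"dz":-0.26,"yaw":0},{"claw":1,"dx":-0.74,"dy":0,"dz":-0.2,"yaw":0},{"claw":1,"dx":-0.75,"dy":0,"dz":-0.14,"yaw":0},{"claw":1,"dx":-0.75,"dy":0,"dz":-0.07,"yaw":0},{"claw":1,"dx":-0.75,"dy":0,"dz":-0.01,"yaw":0}]}}

```text
time_s: 10.7
ee_pos: [644.6, 11.7, 254.9]
ee_rot: [-178.7, -1.5, -177.4]
force: [-3.8, -1.5, -2.7]
gripper_width: 11.6
```

```bash
python3 pl.py
python3 - <<'E'
from workcell import grab_frame
import cv2
for n,o in(("scene",(200,290)),):
    a=grab_frame(n)["color"][o[0]-100:o[0]+100,o[1]-70:o[1]+130];cv2.imwrite(f"pics/{n}5.png",cv2.resize(a,(600,600),interpolation=cv2.INTER_CUBIC))
E
```

```text
t 10.7 plinth tcp [ 94.2  44.2 254.9] yaw_pl -180.3 rp [-178.7   -1.5] q [  1.  24.  74.  -1.  83. -92.] F [-3.8 -1.5 -2.7] w 11.6
```

View pics/scene5.png

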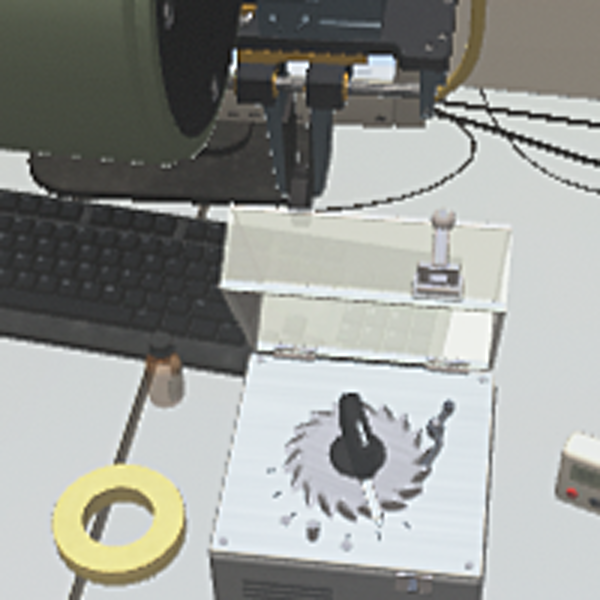

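>>> {"api": "drive_tool", "payload": {"moves": [{"claw":1,"dx":-0.75,"dy":0,"dz":0.04,"yaw":0},{"claw":1,"dx":-0.75,"dy":0,"dz":0.1,"yaw":0},{"claw":1,"dx":-0.74,"dy":0,"dz":0.18,"yaw":0},{"claw":1,"dx":-0.72,"dy":0,"dz":0.22,"yaw":0}]}}

```text
time_s: 11.25
ee_pos: [703.8, 14.5, 248.2]
ee_rot: [-178.8, -1.5, -177.4]
force: [-3.3, -1.3, 1.5]
gripper_width: 11.6
```

```bash
python3 pl.py
```

```text
t 11.25 plinth tcp [153.5  44.  248.2] yaw_pl -180.3 rp [-178.8   -1.5] q [  1.  30.  65.  -1.  86. -92.] F [-3.3 -1.3  1.5] w 11.6
```

>>> {"api": "drive_tool", "payload": {"moves": [{"claw":1,"dx":-0.5,"dy":0,"dz":0.25,"yaw":0},{"claw":1,"dx":-0.5,"dy":0,"dz":0.25,"yaw":0},{"claw":1,"dx":0,"dy":0,"dz":0,"yaw":0}]}}

```text
time_s: 11.62
ee_pos: [728.4, 15.7, 239.5]
ee_rot: [-178.9, -1.0, -177.5]
force: [0.0, -1.0, -1.6]
gripper_width: 11.3
```

```bash
python3 pl.py
cat > pic.py <<'E'
import sys,cv2
from workcell import grab_frame
n,x,y,s,out=sys.argv[1],*map(int,sys.argv[2:5]),sys.argv[5]
a=grab_frame(n)["color"][y:y+s,x:x+s];cv2.imwrite(f"pics/{out}.png",cv2.resize(a,(600,600),interpolation=cv2.INTER_CUBIC))
E
python3 pic.py scene 220 100 200 scene6
```

```text
t 11.62 plinth tcp [178.1  44.  239.5] yaw_pl -180.4 rp [-178.9   -1. ] q [  1.  33.  62.  -1.  86. -92.] F [ 0.  -1.  -1.6] w 11.3
```

View pics/scene6.png

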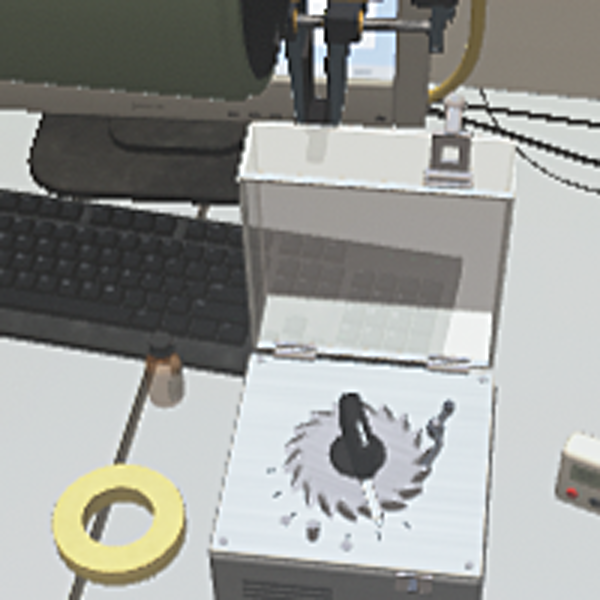

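```bash
cat > hood.py <<'E'
from h import *
P=[552.7,-37.2,np.radians(2.9)]
for d in(80,85,90,95,100):
    c,s=np.cos(np.radians(d)),np.sin(np.radians(d))
    f=lambda x,y,z:proj("scene",w(P,[94+(x*c+z*s),y,87+(-x*s+z*c)]))[0]
    print(d,*[((f(*q)-[220,100])*3).round(0) for q in((-171,86,0),(-171,-86,0),(-171,86,54),(-171,-86,54))])
E
python3 hood.py
```

```text
80 [230. 203.] [510. 223.] [242. 135.] [515. 154.]
85 [233. 184.] [511. 204.] [246. 123.] [515. 141.]
90 [237. 168.] [512. 187.] [250. 113.] [515. 131.]
95 [241. 153.] [513. 172.] [254. 105.] [515. 123.]
100 [245. 140.] [514. 159.] [258. 100.] [515. 117.]
```

>>> {"api": "drive_tool", "payload": {"moves": [{"claw":1,"dx":-0.42,"dy":0,"dz":0.22,"yaw":0},{"claw":1,"dx":0,"dy":0,"dz":0,"yaw":0}]}}

```text
time_s: 11.92
ee_pos: [737.5, 16.1, 235.1]
ee_rot: [-178.9, -0.9, -177.5]
force: [1.9, 0.7, 0.2]
gripper_width: 11.4
```

```bash
python3 pl.py; python3 pic.py scene 290 120 120 scene7
```

```text
t 11.93 plinth tcp [187.3  43.9 235.1] yaw_pl -180.4 rp [-178.9   -0.9] q [  1.  34.  61.  -1.  86. -92.] F [1.9 0.7 0.2] w 11.4
```

View pics/scene7.png

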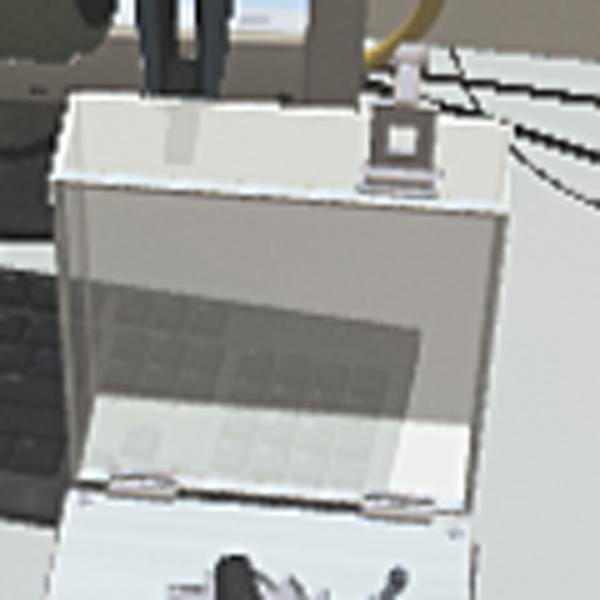

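Measured against the projection, the hood rim corners (52,180 and 508,212 in the crop) put it at about 89–90°. Releasing and rising now.

>>> {"api": "drive_tool", "payload": {"moves": [{"claw":0.3,"dx":0,"dy":0,"dz":0,"yaw":0},{"claw":0,"dx":0,"dy":0,"dz":0,"yaw":0},{"claw":0,"dx":0,"dy":0,"dz":-0.8,"yaw":0},{"claw":0,"dx":0,"dy":0,"dz":-1,"yaw":0},{"claw":0,"dx":0,"dy":0,"dz":-1,"yaw":0}]}}

```text
time_s: 12.6
ee_pos: [737.7, 17.3, 292.8]
ee_rot: [-178.8, -1.0, -177.5]
force: [-0.1, 0.5, -0.8]
gripper_width: 45.5
```

>>> {"api": "drive_tool", "payload": {"moves": [{"claw":0,"dx":0,"dy":0,"dz":-1,"yaw":0},{"claw":0,"dx":0.3,"dy":0,"dz":-1,"yaw":0},{"claw":0,"dx":1,"dy":-0.2,"dz":-0.4,"yaw":0},{"claw":0,"dx":1,"dy":-0.2,"dz":0,"yaw":0},{"claw":0,"dx":1,"dy":-0.2,"dz":0,"yaw":0}]}}

```text
time_s: 13.22
ee_pos: [673.5, 3.5, 352.1]
ee_rot: [-178.8, -0.2, -177.4]
force: [-0.5, -0.8, 0.3]
gripper_width: 45.5
```

>>> {"api": "drive_tool", "payload": {"moves": [{"claw":0,"dx":1,"dy":-0.2,"dz":0,"yaw":0},{"claw":0,"dx":1,"dy":-0.2,"dz":0,"yaw":0},{"claw":0,"dx":1,"dy":-0.2,"dz":0,"yaw":0},{"claw":0,"dx":1,"dy":-0.2,"dz":0,"yaw":0},{"claw":0,"dx":1,"dy":-0.2,"dz":0,"yaw":0}]}}

```text
time_s: 13.85
ee_pos: [571.5, -21.7, 360.7]
ee_rot: [-178.7, 0.4, -177.4]
force: [0.3, -0.0, 0.3]
gripper_width: 45.2
```

```bash
python3 pl.py; python3 pic.py scene 260 140 160 scene8;python3 pic.py top 280 160 150 top8
```

```text
t 13.85 plinth tcp [ 19.6  14.5 360.7] yaw_pl -180.3 rp [-178.7    0.4] q [ -3.  15.  74.  -1.  91. -95.] F [ 0.3 -0.   0.3] w 45.2
```

View pics/scene8.png

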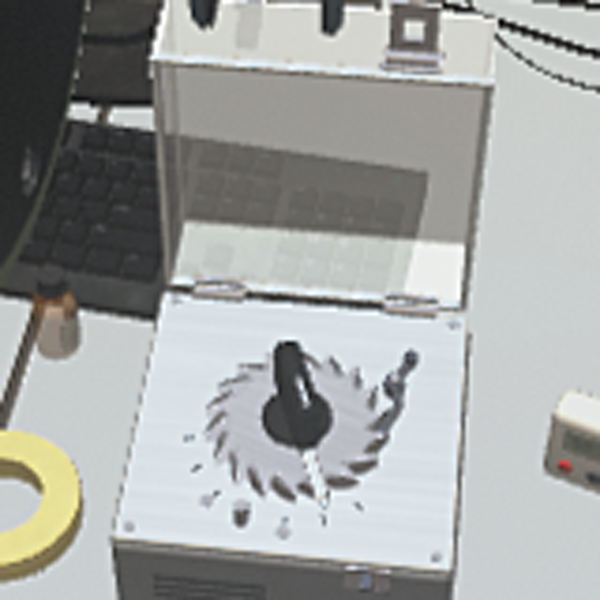

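View pics/top8.png

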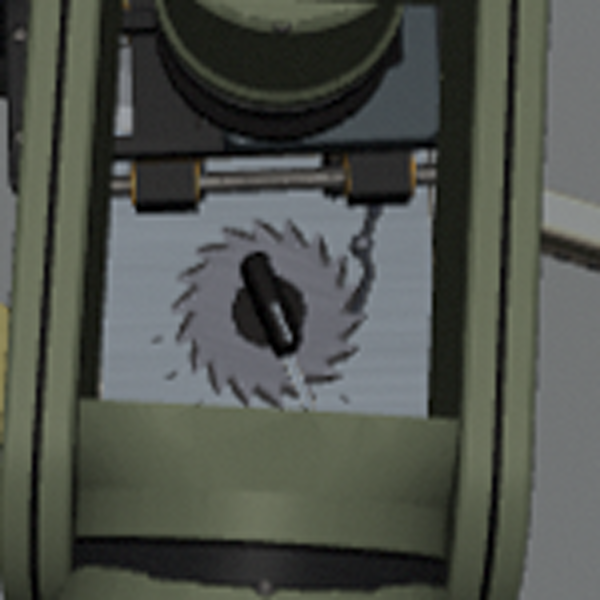

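Run:
```python
from h import *
P=[552.7,-37.2,np.radians(2.9)]
print(ray("top",(348,236),135), ray("top",(280+257/4,160+252/4),135),ray("top",(280+290/4,160+355/4),130))
print(proj("top",w(P,[0,0,135])),proj("scene",w(P,[0,0,135])))
```

```text
[549.88340199 -37.18033805 135.        ] [576.0269511 -29.6466685 135.       ] [525.22224274 -46.4248434  130.        ]
[[348.01406937 234.59911652]] [[338.6425557  239.41736636]]
```

>>> {"api": "drive_tool", "payload": {"moves": [{"claw":0,"dx":0.6,"dy":-0.4,"dz":0.5,"yaw":0},{"claw":0,"dx":0.4,"dy":-0.4,"dz":1,"yaw":0},{"claw":0,"dx":0,"dy":0,"dz":1,"yaw":-0.8},{"claw":0,"dx":0,"dy":0,"dz":1,"yaw":-0.8},{"claw":0,"dx":0,"dy":0,"dz":1,"yaw":-0.7}]}}

```text
time_s: 14.58
ee_pos: [557.9, -40.9, 275.8]
ee_rot: [-178.2, 0.7, -157.0]
force: [0.1, -0.8, -0.6]
gripper_width: 45.7
```

>>> {"api": "drive_tool", "payload": {"moves": [{"claw":0,"dx":0,"dy":0,"dz":1,"yaw":0},{"claw":0,"dx":0,"dy":0,"dz":1,"yaw":0},{"claw":0,"dx":0,"dy":0,"dz":1,"yaw":0},{"claw":0,"dx":0,"dy":0,"dz":0.7,"yaw":0}]}}

```text
time_s: 15.08
ee_pos: [564.3, -42.1, 201.6]
ee_rot: [-178.1, 1.0, -156.9]
force: [-0.6, 0.3, -0.5]
gripper_width: 45.6
```

```bash
python3 pl.py
```

```text
t 15.07 plinth tcp [ 11.4  -5.5 201.6] yaw_pl -159.8 rp [-178.1    1. ] q [  -5.   17.   93.   -1.   68. -117.] F [-0.6  0.3 -0.5] w 45.6
```

>>> {"api": "drive_tool", "payload": {"moves": [{"claw":0,"dx":0.5,"dy":0.45,"dz":0.2,"yaw":0},{"claw":0,"dx":0.1,"dy":0.1,"dz":0.9,"yaw":0},{"claw":0,"dx":0.1,"dy":0.05,"dz":0.9,"yaw":0},{"claw":0,"dx":0,"dy":0,"dz":0,"yaw":0}]}}

```text
time_s: 15.58
ee_pos: [547.1, -36.3, 161.6]
ee_rot: [-178.1, 1.2, -156.9]
force: [-0.0, 0.5, -0.0]
gripper_width: 45.6
```

```bash
python3 pl.py; python3 pic.py scene 280 170 120 scene9
```

```text
t 15.57 plinth tcp [ -5.5   1.2 161.6] yaw_pl -159.8 rp [-178.1    1.2] q [  -4.   17.   99.   -1.   62. -117.] F [-0.   0.5 -0. ] w 45.6
```

View pics/scene9.png

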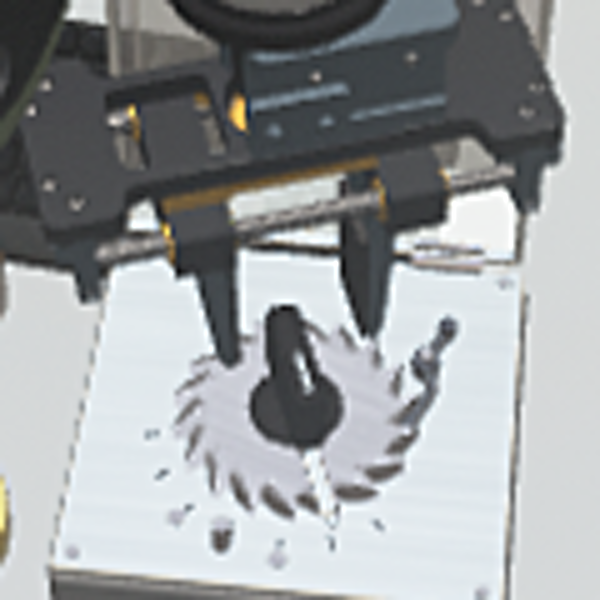

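>>> {"api": "drive_tool", "payload": {"moves": [{"claw":0,"dx":0,"dy":0,"dz":0.8,"yaw":0},{"claw":0,"dx":0,"dy":0,"dz":0.8,"yaw":0},{"claw":0,"dx":0,"dy":0,"dz":0.8,"yaw":0},{"claw":0,"dx":0,"dy":0,"dz":0,"yaw":0}]}}

```text
time_s: 16.12
ee_pos: [551.3, -37.4, 114.6]
ee_rot: [-177.9, 1.5, -156.9]
force: [-0.7, -0.6, -0.1]
gripper_width: 45.5
```

```bash
python3 pl.py; python3 pic.py scene 280 170 120 scene10
```

```text
t 16.12 plinth tcp [ -1.4  -0.2 114.6] yaw_pl -159.8 rp [-177.9    1.5] q [  -4.   20.  103.   -1.   55. -117.] F [-0.7 -0.6 -0.1] w 45.5
```

View pics/scene10.png

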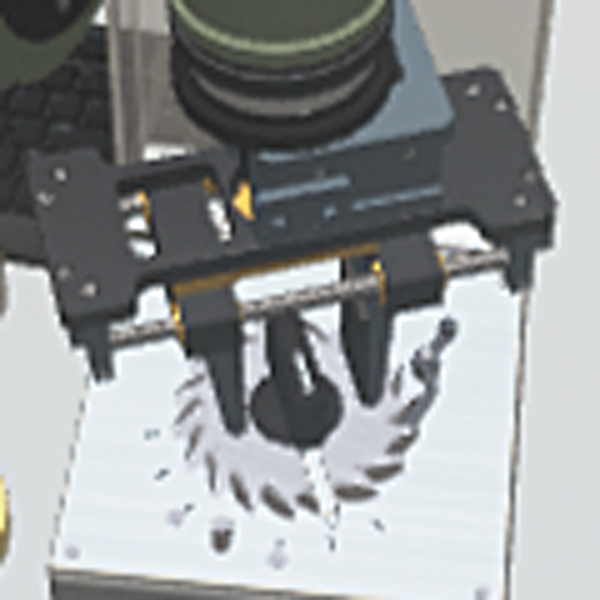

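>>> {"api": "drive_tool", "payload": {"grip_force": 25, "moves": [{"claw":0.6,"dx":0,"dy":0,"dz":0.25,"yaw":0},{"claw":1,"dx":0,"dy":0,"dz":0,"yaw":0},{"claw":1,"dx":0,"dy":0,"dz":0,"yaw":0},{"claw":1,"dx":0,"dy":0,"dz":0,"yaw":0}]}}

```text
time_s: 16.68
ee_pos: [553.5, -38.0, 111.8]
ee_rot: [-177.7, 1.8, -156.9]
force: [1.6, -2.0, -2.2]
gripper_width: 14.4
```

```bash
python3 pl.py
```

```text
t 16.68 plinth tcp [  0.7  -0.9 111.8] yaw_pl -159.8 rp [-177.7    1.8] q [  -4.   20.  103.   -1.   54. -117.] F [ 1.6 -2.  -2.2] w 14.4
```

>>> {"api": "drive_tool", "payload": {"grip_force": 35, "moves": [{"claw":1,"dx":0,"dy":0,"dz":0,"yaw":0.6},{"claw":1,"dx":0,"dy":0,"dz":0,"yaw":0.7},{"claw":1,"dx":0,"dy":0,"dz":0,"yaw":0.7},{"claw":1,"dx":0,"dy":0,"dz":0,"yaw":0.7},{"claw":1,"dx":0,"dy":0,"dz":0,"yaw":0.7}]}}

```text
time_s: 17.3
ee_pos: [553.4, -37.7, 111.8]
ee_rot: [-179.0, 2.6, 172.9]
force: [1.5, -1.1, -0.3]
gripper_width: 13.8
```

```bash
python3 pl.py
```

```text
t 17.3 plinth tcp [  0.7  -0.5 111.8] yaw_pl 170.0 rp [-179.     2.6] q [ -4.  20. 103.  -1.  54. -87.] F [ 1.5 -1.1 -0.3] w 13.8
```

>>> {"api": "drive_tool", "payload": {"moves": [{"claw":1,"dx":0,"dy":0,"dz":0,"yaw":0.7},{"claw":1,"dx":0,"dy":0,"dz":0,"yaw":0.7},{"claw":1,"dx":0,"dy":0,"dz":0,"yaw":0.45},{"claw":1,"dx":0,"dy":0,"dz":0,"yaw":0}]}}

```text
time_s: 17.8
ee_pos: [553.5, -37.5, 111.7]
ee_rot: [-179.8, 2.8, 156.5]
force: [0.9, -0.4, -1.9]
gripper_width: 13.8
```

```bash
python3 pl.py; python3 pic.py scene 280 200 120 scene11;python3 pic.py top 290 170 120 top11
```

```text
t 17.8 plinth tcp [  0.8  -0.3 111.7] yaw_pl 153.6 rp [-179.8    2.8] q [ -4.  20. 103.  -1.  54. -70.] F [ 0.9 -0.4 -1.9] w 13.8
```

View pics/scene11.png

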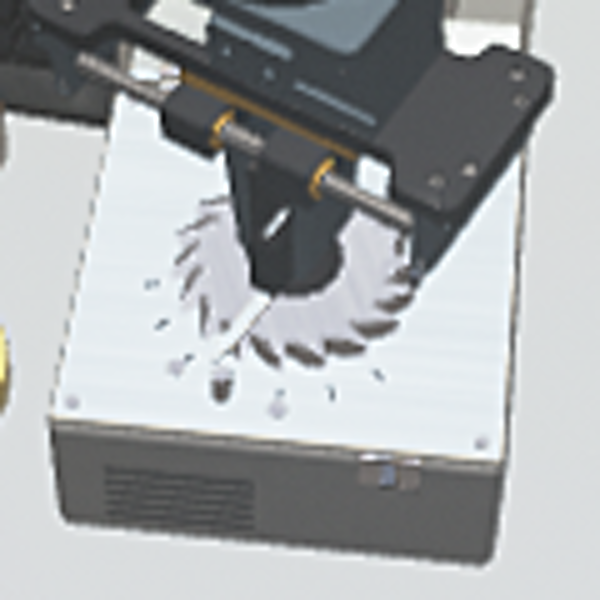

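The pointer (215,360) stands just past the tall pin (222,385), so I'll release.

>>> {"api": "drive_tool", "payload": {"moves": [{"claw":0.5,"dx":0,"dy":0,"dz":0,"yaw":0},{"claw":0,"dx":0,"dy":0,"dz":0,"yaw":0},{"claw":0,"dx":0,"dy":0,"dz":0,"yaw":0},{"claw":0,"dx":0,"dy":0,"dz":-0.8,"yaw":0},{"claw":0,"dx":0,"dy":0,"dz":-1,"yaw":0}]}}

```text
time_s: 18.52
ee_pos: [551.1, -36.4, 148.8]
ee_rot: [-179.8, 2.6, 156.6]
force: [0.2, 0.1, -1.5]
gripper_width: 45.6
```

>>> {"api": "drive_tool", "payload": {"moves": [{"claw":0,"dx":0.2,"dy":0,"dz":-1,"yaw":0},{"claw":0,"dx":0.5,"dy":0,"dz":-1,"yaw":0},{"claw":0,"dx":1,"dy":0,"dz":-1,"yaw":0},{"claw":0,"dx":1,"dy":0,"dz":-1,"yaw":0},{"claw":0,"dx":1,"dy":0,"dz":-1,"yaw":0}]}}

```text
time_s: 19.15
ee_pos: [479.0, -4.3, 254.2]
ee_rot: [-180.0, 3.1, 156.6]
force: [0.2, -1.5, 0.2]
gripper_width: 45.5
```

>>> {"api": "drive_tool", "payload": {"moves": [{"claw":0,"dx":1,"dy":0,"dz":0,"yaw":0},{"claw":0,"dx":1,"dy":0,"dz":0,"yaw":0},{"claw":0,"dx":1,"dy":0,"dz":0,"yaw":0},{"claw":0,"dx":1,"dy":0,"dz":0,"yaw":0},{"claw":0,"dx":0,"dy":0,"dz":0,"yaw":0}]}}

```text
time_s: 19.77
ee_pos: [399.8, 29.7, 250.3]
ee_rot: [180.0, 3.2, 156.6]
force: [0.7, 1.1, 1.3]
gripper_width: 45.5
```

```bash
python3 pl.py; python3 pic.py scene 280 140 160 scene12;python3 pic.py scene 300 200 100 scene13;python3 pic.py top 240 170 200 top12
```

```text
t 19.77 plinth tcp [-149.3   74.6  250.3] yaw_pl 153.7 rp [180.    3.2] q [  4.  -1. 108.  -1.  70. -62.] F [0.7 1.1 1.3] w 45.5
```

View pics/scene12.png

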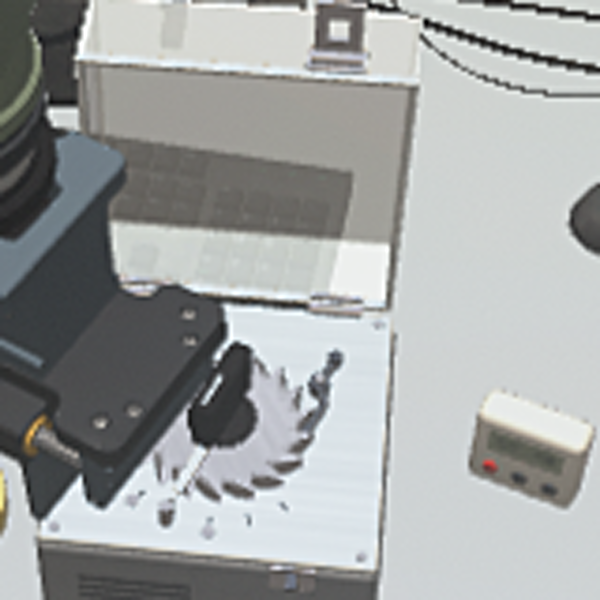

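View pics/scene13.png

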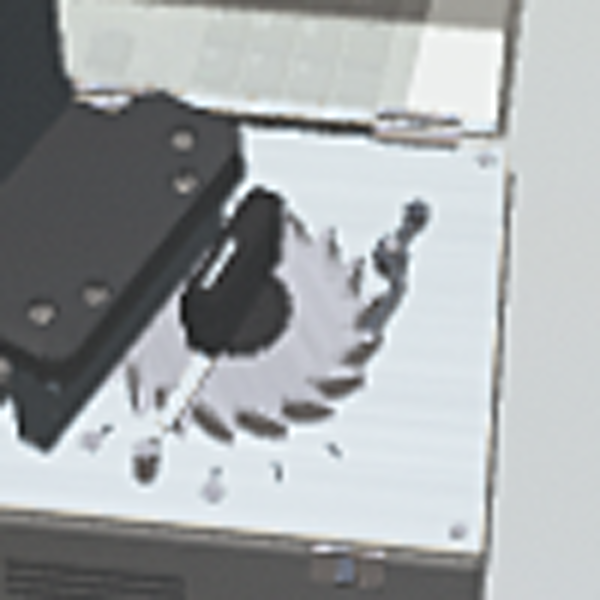

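View pics/top12.png

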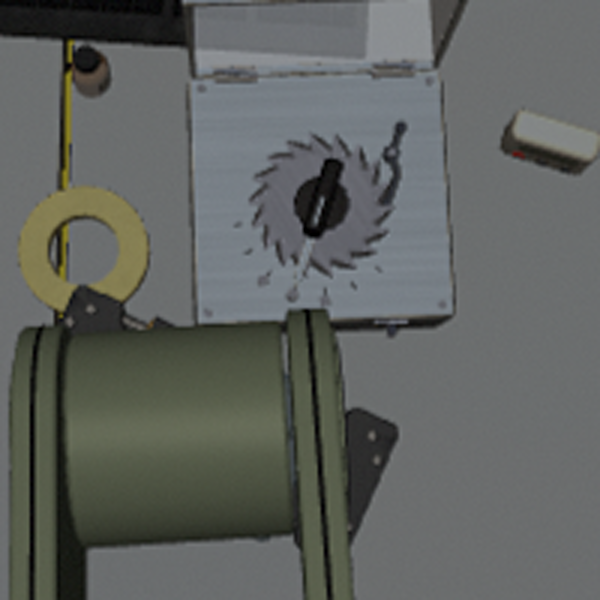

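The pointer points straight at the tall pin (scene crop 147,455), the pawl lies in the teeth, the hood stands upright and the bystanders are unmoved. Handing in.

```bash
python3 -c "
from workcell import job
print(job.job_done())"
```

```text
the job is handed in; nothing more can be done
None
```

The tensioner is wound to the tall pin and the job was handed in at about 20 s. I swung the hasp up and raised the hood. I then turned the knob about 46° clockwise, from 0.349 to just past 1.047, and let the ratchet take it.

**Setting:** in the last pictures the pointer lines up with the tall pin, which stands at the middle of the three places (160°). The pawl looks seated in a tooth gap; I judged that by eye, not by a measured angle.

**Hood:** the front rim corners put it at about 90°, though its far edge alone read 1 to 2° less. It has stayed there since I let go.

**Other things:** the tape roll is within about 1 px of its starting place. The bottle and timer look unmoved by eye. The gripper is clear of everything, and the highest force I read was about 13 N, while lifting the hood.

**Small disagreements:**
- The gripper read 12.5 mm on the 14 mm ball.
- The tool tilted by up to about 3° during the work, which did not affect the grips.

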